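# Close the biscuit jar, then take off only its blue cover

## Task

The biscuit jar's two nested lids are drying together on the small wooden board: take them by the orange knob and lower them, as one and gently, onto the open jar so that the inner lid is fully home, and let go. Then grip the white collar and lift the blue outer lid off by itself, straight up, leaving the inner lid seated in the jar. Finish holding the outer lid still and level about 10 cm above where it sat over the jar, and do not shift the jar or anything else on the table.

Things in the scene. Friction and masses are not known exactly. Their poses are not given: they have to be found in the camera images.
- jar: open rectangular white stoneware jar with a blue band, biscuits inside, standing loose on the table, 2 kg. 116 (x) by 96 (y) mm outside, 90 high; walls 8 mm, so the mouth is 100 by 80; the biscuits stay below 55 mm. Origin: centre of its underside; x along the long side, z up. Either the jar or the board may be on the left.
- board: fixed wooden draining board, 170 (x) by 150 (y) by 14 mm thick; origin: centre of its underside. The nested lids start on it, roughly in its middle.
- inner_lid: inner lid, 0.14-0.28 kg: grey plate 114 (x) by 94 (y) by 4 mm; under it a black rubber plug 92 by 72, 12 mm deep, round-edged; an orange knob on top. Origin: centre of the plug's underside, z up; plate at z = 12 to 16 mm. Fully home, the plate lies on the jar's rim, the plug in the mouth (4 mm play each side), origin 78 mm above the jar's. Fits either way round, long sides along the jar's.
- knob_top (a point): middle of the top of the inner lid's orange knob, 67 mm above that lid's origin: a square post 24 by 24 mm, sides along the lid's x and y, rising from the plate through the outer lid's hole (5 mm play each side) and standing 26 mm proud of the white collar. Lifting the knob brings both lids.
- outer_lid: outer lid, 0.17-0.34 kg: blue cover 134 (x) by 114 (y) mm, skirt 17 mm high (inside 128 by 108), a 34 by 34 mm hole in the middle with a white collar round it. Origin: centre of the skirt's lower edge, z up; blue top at z = 17 mm. Nested, it lies loose on the inner lid's plate, long sides together, origin 2 mm above the inner lid's.
- collar_top (a point): centre of the upper edge of the outer lid's white square collar, 39 mm above that lid's origin: 50 by 50 mm outside, 22 mm high above the blue top, sides along the lid's x and y. The knob stands up inside it. Lifting the collar brings the outer lid alone.
- salt: bystander: white salt shaker, 38 mm wide, 74 high; origin under its centre
- pepper: bystander: dark wooden pepper shaker, 38 mm wide, 74 high; origin under its centre
- spoon: bystander: small spoon with a wooden handle, lying on the table beyond the shakers
- mug: bystander: blue mug, 80 mm wide, 92 high; origin under its centre
- bowl: bystander: white bowl, 130 mm wide, 55 high; origin under its centre
- jam: bystander: jam jar with red cap, 66 mm wide, 100 high; origin under its centre
- can: bystander: food can, 74 mm wide, 110 high; origin under its centre
Not all that is in view belongs to the job. What is shaped like the inner_lid but purple is not meant.

How it is judged:
On the way:
1. both lids sit together on the jar, the inner lid fully home, and the fingers have let go (z of inner_lid in the frame of jar between 0.0755 and 0.0805 m and horizontal distance between inner_lid and jar below 0.008 m and angle between inner_lid's own z axis and vertical below 0.04 rad and angle between each of jar, outer_lid's own z axis and vertical below 0.05 rad and z of outer_lid in the frame of inner_lid below 0.006 m and horizontal distance between outer_lid and inner_lid below 0.009 m and contact force between the fingers and inner_lid below 0.1 N and contact force between the fingers and outer_lid below 0.1 N), for 0.2 s.
At the end, for the whole second after the job is handed in: Inner lid at rest and fully home in the upright jar (within 2.5 mm, 0.04 rad); the fingers hold the outer lid still, at least 70 mm above where it sat, within 50 mm of the jar's middle, level within 0.15 rad, touching neither inner lid nor jar (z of inner_lid in the frame of jar between 0.0755 and 0.0805 m and horizontal distance between inner_lid and jar below 0.008 m and angle between inner_lid's own z axis and vertical below 0.04 rad and angle between jar's own z axis and vertical below 0.05 rad and linear speed of inner_lid below 0.01 m/s and linear speed of outer_lid below 0.02 m/s and z of outer_lid in the frame of jar above 0.15 m and horizontal distance between outer_lid and jar below 0.05 m and angle between outer_lid's own z axis and vertical below 0.15 rad and contact force between the fingers and outer_lid above 1 N and contact force between outer_lid and inner_lid below 0.05 N and contact force between outer_lid and jar below 0.05 N and contact force between the fingers and inner_lid below 0.1 N); the arm keeps its last pose, push and grip.
It fails at once if the outer lid is lifted off the inner lid (over 15 mm) while the inner lid is not fully home in the jar (distance between outer_lid and inner_lid above 0.017 m and not (z of inner_lid in the frame of jar between 0.0755 and 0.0805 m and horizontal distance between inner_lid and jar below 0.008 m and angle between inner_lid's own z axis and vertical below 0.04 rad and angle between jar's own z axis and vertical below 0.05 rad)).
It fails at once if the lids are let go and fall onto the jar from more than about 15 mm (horizontal distance between inner_lid and jar below 0.08 m and z of inner_lid in the frame of jar above 0.084 m and contact force between the fingers and inner_lid below 0.1 N and linear speed of inner_lid above 0.25 m/s).
It fails at once if the lids are rammed onto the jar (over 60 N) (contact force between any of inner_lid, outer_lid and jar above 60 N).
It fails at once if the jar is shifted by more than 25 mm (distance of jar from where it was at the start of the episode above 0.025 m).
It fails at once if a bystander is moved by more than 20 mm or tipped over (distance of any of salt, pepper, spoon, mug, bowl, jam, can from where it was at the start of the episode above 0.02 m or angle between any of salt, pepper, mug, jam, can's own z axis and vertical above 0.5 rad).
It also fails if it takes over 48 s, if anything falls off the work surface, if the arm or the gripper's body presses on something with over 40 N, if the wrist force passes 120 N, or if a joint passes its speed limit or range.

## Robot

A 7-joint arm with a two-finger parallel gripper is mounted at the origin on the work surface. World frame = base frame: x ahead of the robot, y to its left, z up, the work surface at z = 0. Lengths are in m, angles in rad, forces in N, time in s.
With the tool pointing down it reaches from about 0.4 to 0.875 m from the base axis. Payload 19.3 kg.
Tool frame: the origin (TCP) lies midway between the tips of the shut fingers; the grasp point (between the pads) lies 19 mm behind it; z points along the fingers, y is the line along which they close (so a half turn about z gives the same grasp; the last joint's range is limited). The gripper opens to 85 mm and grips with 20 to 120 N. Pads are 22 mm wide; open, the fingers measure 114 mm over their backs; the gripper's body (76 mm by 85 mm) begins 54 mm behind the grasp point. The pads swing forward as they close: fully open they stand 13 mm farther back than shut.
Start: joints at [-1.295, 0.521, -0.036, 1.599, 0.021, 1.021, -0.113], TCP at [0.212, 0.588, 0.231] pointing down, gripper open.
Joint ranges: [-2.91, 2.91], [-0.3, 2.13], [-1.5, 1.42], [0.17, 2.43], [-1.26, 4.41], [0.16, 1.93], [-2.52, 2.52]. Speed limits (rad/s): [1.89, 1.89, 2.39, 2.39, 3.01, 3.01, 3.01].

## Interface

Orientations are given as [roll, pitch, yaw] about the fixed x, y, z axes, in that order (R = Rz(yaw) Ry(pitch) Rx(roll)).
In Python, from workcell import * gives the robot as it stands. The module is installed in compiled form; this text tells all that it offers.
- The arm moves only by the tool play_rows, never from a script. Its argument "deltas" is a list of rows, each a list of 7 numbers: the shift along the tool's x, y, z in units of 500 mm (1.0 is 500 mm), then the turn, a rotation vector about the tool's x, y, z in units of 120 degrees (1.0 is 120 degrees), then the closure, from 0 (fully open) to 1 (shut). A call has 1 to 10 rows; each row is the pose to reach, as a shift and turn from the pose commanded when the call began, along the tool's axes at that moment; what a row does not reach only later rows make up. A row lasts 1/10 s, in which the tool goes at most 50 mm and 8.59 degrees, less where a joint would pass 70% of its speed; a pose out of reach is approached as far as the arm can. A call with a number of a shift or a turn outside -1 to 1 is refused whole. A call with a gripper value outside its range is refused whole. The fingers move at their own pace and stop on an object; "newtons" is the grip in N (left out, the last holds). Time passes only in rows, so rows that repeat a pose let the fingers close. It gives the time, the measured TCP pose, the force, the opening and the grip force at its end, in the units of the state.
- observe(): the state, without advancing time (a new reading comes with each control period).
- grab_frame(name): name is "scene" or "top" or "wrist"; returns the picture (400x640x3 uint8, red, green, blue); there is no depth.
- get_calibration(name): a dict with "fovy" (degrees; the focal length in pixels is half the picture's height over the tangent of half this angle, whatever the lens; pixels are square), "cx", "cy" (the principal point, pixels), "k1" (the pictures are not rectified: a ray, as slopes to the right and down, at radius r is drawn at 1 + k1 r^2 times it, then the intrinsics apply), "xyz" and "rotation" of the camera in the world. Camera axes: x right, y down, z forward; pixel columns grow to the right and rows downward; lengths in m; the calibration is good to about 2 mm. A picture is of the moment at which its call begins: read the wrist's pose just before it. get_calibration takes no time and is no camera call; for the wrist camera it gives the pose at the moment of the call.
- job_done(): hands the job in; it is judged then, once.
The state is a dict: "clock": time; "qpos": joint angles; "qd": joint speeds; "joint_efforts": joint torques, N m; "position": TCP position; "tool_rot": TCP orientation; "force": force on the tool from outside, world axes, zero at the start; "moment": the same for the moment, N m; "grip_width": finger opening in m; "finger_force": force on a finger pad.
Only numpy, scipy, OpenCV 4.12 (cv2) and the standard library are available. Lean on these libraries where they do the work, as an engineer would, in place of code of your own. Each camera call takes 0.05 s, during which the arm holds its last target. There are 200 camera calls.

## Working session

There is one attempt and no reset: what is moved stays moved. The work goes in short steps, Python scripts to look and compute and a tool call to move; the robot and the scene stay as the last step left them, time stands still between calls to the robot, and variables do not carry over. Pictures are saved under pics/ and viewed, at most 10 in all, crops included, and the job is handed in when it is done.

Besides the shell and the picture viewer there is one more tool, called after "Call:" by a JSON object that holds its "name" and its "arguments". play_rows: Moves the arm, as the interface text tells. Its arguments: {"type":"object","properties":{"deltas":{"type":"array"},"newtons":{"type":"number"}},"required":["deltas"]}

```bash
mkdir -p pics; python3 - <<'E'
from workcell import *
import cv2
s=observe();print({k:s[k] for k in('clock','position','tool_rot','qpos','grip_width')})
for n in("scene","top"):
    f=grab_frame(n);cv2.imwrite(f"pics/{n}1.png",f[:,:,::-1]);print(n,get_calibration(n))
print(get_calibration("wrist"))
E
```

```text
{'clock': 0.0, 'position': array([0.21177315, 0.5876565 , 0.23072947]), 'tool_rot': array([-3.14045592e+00,  9.75565139e-05,  2.79576281e+00]), 'qpos': array([-1.29519087,  0.52199344, -0.03631628,  1.60003374,  0.02121154,
        1.02109168, -0.11281132]), 'grip_width': 0.08538225779502696}
scene {'fovy': 43.40278331598689, 'cx': 321.24337831973605, 'cy': 200.01164625927873, 'k1': -0.023425784673875925, 'xyz': array([ 1.36348135, -0.06417707,  1.05818106]), 'rotation': array([-2.45334584,  0.0183989 ,  1.45922491])}
top {'fovy': 46.85324238234292, 'cx': 323.1987897833069, 'cy': 202.46988763583653, 'k1': -0.12026886278696018, 'xyz': array([0.44769796, 0.00313408, 1.23708753]), 'rotation': array([-3.06261743, -0.0160552 , -1.57812872])}
{'fovy': 60.533043163535545, 'cx': 326.68807001251804, 'cy': 202.05845026064083, 'k1': -0.04166862410229329, 'xyz': array([0.14255503, 0.61264991, 0.37510443]), 'rotation': array([2.85013368e+00, 1.56669164e-03, 1.22532241e+00])}
```

View pics/top1.png

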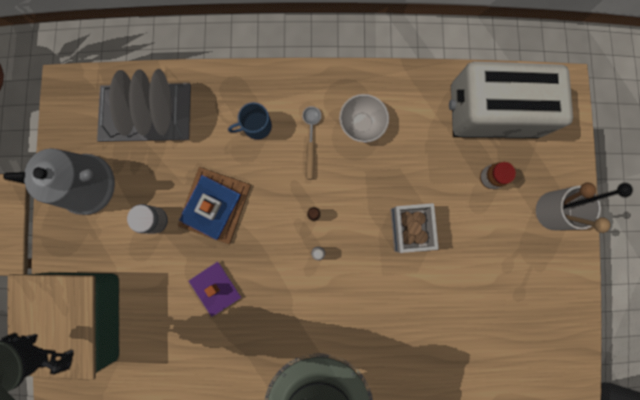

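View pics/scene1.png

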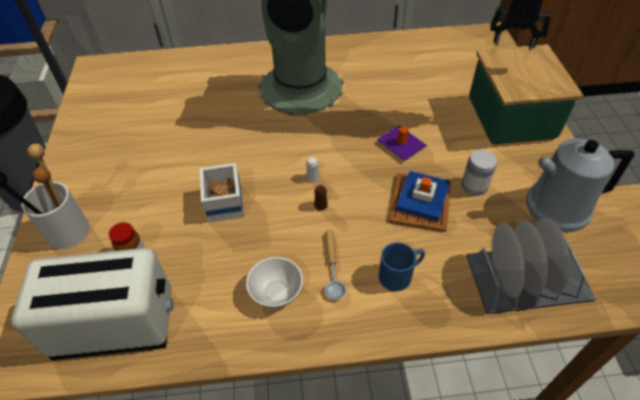

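Top view: the blue outer lid is at about (212,206), with the white collar and orange knob at (207,206), on the wooden board. The open jar is at (415,228). The salt is at (318,254), the pepper at (314,214) and the can at (147,219).

There are two candidates: orange knob (207,206) in the white collar on the blue lid on the board, and orange knob (212,291) on the purple plate. The first fits, because it's blue, has a collar and lies on the board; the purple one is the decoy. I'll confirm with an enlarged crop.

```bash
python3 - <<'E'
import cv2,numpy as np
t=cv2.imread('pics/top1.png');s=cv2.imread('pics/scene1.png')
def c(i,x,y,w,h):return cv2.resize(i[y:y+h,x:x+w],(400,300),interpolation=cv2.INTER_CUBIC)
cv2.imwrite('pics/crop1.png',np.vstack([np.hstack([c(t,165,155,100,75),c(t,375,190,80,60)]),np.hstack([c(s,375,155,100,75),c(s,181,155,80,60)])]))
E
```

```text
(no output)
```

View pics/crop1.png

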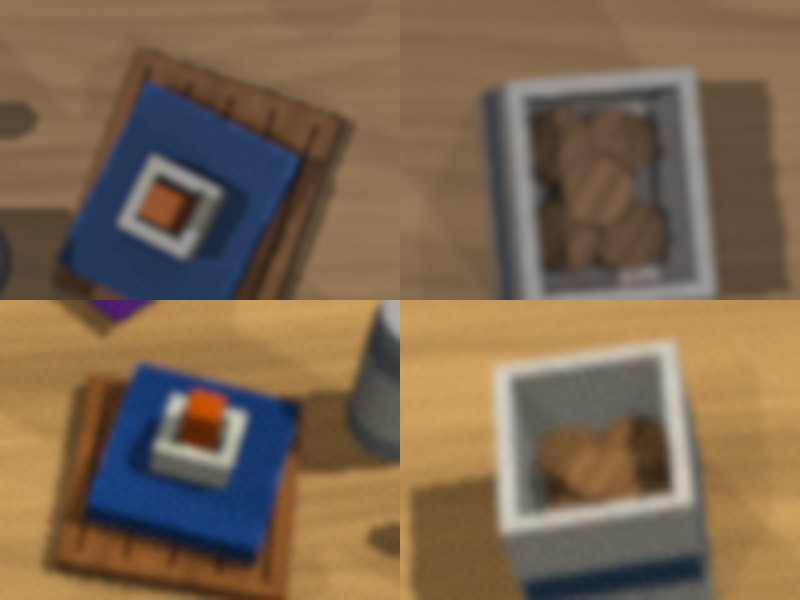

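The crop confirms the blue lid with white collar and orange knob on the board (knob top at top (206,206), scene (426,181)). Next I'll triangulate the knob and the jar.

```bash
cat >h.py <<'E'
from workcell import *
import numpy as np,cv2
from scipy.spatial.transform import Rotation as R
def K(c):
    f=200/np.tan(np.radians(c['fovy']/2));return np.array([[f,0,c['cx']],[0,f,c['cy']],[0,0,1]]),np.array([c['k1'],0,0,0.])
def rot(c):return R.from_euler('xyz',c['rotation']).as_matrix()
def rays(c,p):
    k,d=K(c);u=cv2.undistortPoints(np.array(p,float).reshape(-1,1,2),k,d).reshape(-1,2)
    return np.c_[u,np.ones(len(u))]@rot(c).T
def plane(c,p,z):
    r=rays(c,p);return c['xyz']+r*((z-c['xyz'][2])/r[:,2])[:,None]
def tri(c1,p1,c2,p2):
    out=[]
    for a,b in zip(rays(c1,p1),rays(c2,p2)):
        A=np.c_[a,-b];t=np.linalg.lstsq(A,c2['xyz']-c1['xyz'],rcond=None)[0]
        q1=c1['xyz']+a*t[0];q2=c2['xyz']+b*t[1];out.append([*(q1+q2)/2,np.linalg.norm(q1-q2)])
    return np.array(out)
def proj(c,P):
    k,d=K(c);r=rot(c).T;return cv2.projectPoints(np.array(P,float),cv2.Rodrigues(r)[0],-r@c['xyz'],k,d)[0].reshape(-1,2)
def goto(pos,yaw):  # deltas in play units from the current commanded (measured) pose
    s=observe();T=R.from_euler('xyz',s['tool_rot'])
    d=T.inv().apply(np.array(pos)-s['position'])/.5
    w=(T.inv()*R.from_euler('xyz',[np.pi,0,yaw])).as_rotvec()/np.radians(120)
    return np.round(d,4),np.round(w,4)
E
python3 - <<'E'
from h import *
np.set_printoptions(precision=4,suppress=True)
t=get_calibration('top');s=get_calibration('scene')
print('knob',tri(t,[[206.3,206.3]],s,[[426.5,180.5]]))
ct=np.array([[157,155],[224,185],[185,260],[118,225]])/4+[165,155]
P=plane(t,ct,.014+.002+.039);print('collar',P,P.mean(0),np.degrees(np.arctan2(*(P[1:]-P[:-1])[:,[1,0]].T)))
# jar rim corners: match scene/top
jt=np.array([[507-400,82],[693-400,68],[716-400,292]])/5+[375,190]
print('jar top@.09',plane(t,jt,.09))
js=np.array([[95,68],[275,42],[293,202],[105,230]])/5+[181,155]
print('jar sc@.09',plane(s,js,.09), plane(s,js,.09).mean(0))
# top: up-left is far(x+),left(y+); scene: right=y+... near cam = x+
print('tri',tri(t,jt,s,js[[2,3,0]]))
E
```

```text
knob [[0.5317 0.2822 0.0802 0.0065]]
collar [[0.5656 0.2906 0.055 ]
 [0.5459 0.2467 0.055 ]
 [0.4977 0.2716 0.055 ]
 [0.5204 0.3155 0.055 ]] [0.5324 0.2811 0.055 ] [-114.1803  152.7294   62.6176]
jar top@.09 [[ 0.5274 -0.1993  0.09  ]
 [ 0.5338 -0.2942  0.09  ]
 [ 0.4212 -0.3033  0.09  ]]
jar sc@.09 [[ 0.4224 -0.3     0.09  ]
 [ 0.4157 -0.2048  0.09  ]
 [ 0.529  -0.1961  0.09  ]
 [ 0.5355 -0.2904  0.09  ]] [ 0.4756 -0.2478  0.09  ]
tri [[ 0.5275 -0.1979  0.0886  0.0032]
 [ 0.5339 -0.2926  0.0887  0.0037]
 [ 0.4212 -0.3019  0.0892  0.0032]]
```

```bash
python3 - <<'E'
from h import *
print(goto([.532,.282,.22],np.radians(64)))
E
```

```text
(array([-0.8097, -0.3581,  0.022 ]), array([-3.000e-04,  4.000e-04,  8.015e-01]))
```

Call:
{"name": "play_rows", "arguments": {"deltas": [[-0.81,-0.358,0.022,0,0,0.8,0],[-0.81,-0.358,0.022,0,0,0.8,0],[-0.81,-0.358,0.022,0,0,0.8,0],[-0.81,-0.358,0.022,0,0,0.8,0],[-0.81,-0.358,0.022,0,0,0.8,0],[-0.81,-0.358,0.022,0,0,0.8,0],[-0.81,-0.358,0.022,0,0,0.8,0],[-0.81,-0.358,0.022,0,0,0.8,0],[-0.81,-0.358,0.022,0,0,0.8,0],[-0.81,-0.358,0.022,0,0,0.8,0]]}}

```text
clock: 1.1
position: [0.536, 0.2765, 0.2202]
tool_rot: [3.139, 0.002, 1.282]
force: [-0.4, 0.2, -0.5]
grip_width: 0.0854
finger_force: 0.0
```

```bash
python3 - <<'E'
from h import *
print(goto([.532,.282,.22],np.radians(64)))
E
```

```text
(array([ 0.0082, -0.0108,  0.0004]), array([0.0011, 0.0008, 0.0789]))
```

Call:
{"name": "play_rows", "arguments": {"deltas": [[0,0,0,0,0,0.079,0],[0,0,0,0,0,0.079,0],[0,0,0,0,0,0.079,0],[0,0,0,0,0,0.079,0]]}}

```text
clock: 1.5
position: [0.532, 0.2826, 0.2202]
tool_rot: [-3.141, 0.0, 1.135]
force: [-0.5, -0.5, 0.2]
grip_width: 0.0857
finger_force: 0.0
```

```bash
python3 - <<'E'
from h import *
import json
c=get_calibration('wrist');f=grab_frame('wrist')
json.dump({k:np.array(v).tolist() for k,v in c.items()},open('w1.json','w'))
s=observe();print(s['position'],s['tool_rot'],c)
cv2.imwrite('pics/w1.png',f[:,:,::-1])
print(proj(c,[[.532,.282,.081]]))
E
```

```text
[0.53206986 0.28246111 0.22031981] [-3.14153404e+00 -5.30368918e-05  1.13362339e+00] {'fovy': 60.533043163535545, 'cx': 326.68807001251804, 'cy': 202.05845026064083, 'k1': -0.04166862410229329, 'xyz': array([0.56218532, 0.34873294, 0.36455463]), 'rotation': array([ 2.85042066e+00, -7.12188583e-04, -4.35984705e-01])}
[[327.41173007 188.88827694]]
```

View pics/w1.png

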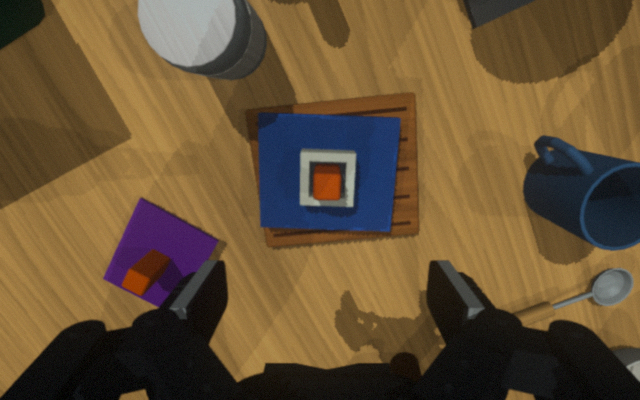

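The wrist view shows the orange knob top at about (327,185) in the white collar, corners about (300,150) to (355,208). The blue lid corners are about (260,112), (400,118), (391,233), (262,227). I'll refine these numerically.

```bash
cat >>h.py <<'E'
def rect(c,mask,z):
    n,l,st,_=cv2.connectedComponentsWithStats(mask.astype(np.uint8));i=1+np.argmax(st[1:,4])
    ct=max(cv2.findContours((l==i).astype(np.uint8),cv2.RETR_EXTERNAL,cv2.CHAIN_APPROX_NONE)[0],key=len).reshape(-1,2)
    P=plane(c,ct,z)[:,:2]*1000;(x,y),(w,h),a=cv2.minAreaRect(P.astype(np.float32))
    bb=[ct.min(0).tolist(),ct.max(0).tolist()]
    return np.round([x,y,w,h,a],1),bb
E
python3 - <<'E'
from h import *
import json
c={k:np.array(v) for k,v in json.load(open('w1.json')).items()}
f=cv2.imread('pics/w1.png');v=cv2.cvtColor(f,cv2.COLOR_BGR2HSV).astype(int);H,S,V=v[...,0],v[...,1],v[...,2]
roi=np.zeros(H.shape,bool);roi[95:245,245:420]=1
o=roi&((H<12)|(H>172))&(S>190)&(V>90)
print('V col 327',V[160:206,327],H[180,327],'row185',V[185,308:348])
print('orange',rect(c,o&(V>185),.081),rect(c,o,.081))
print('white',rect(c,roi&(S<70)&(V>120),.055))
print('blue',rect(c,roi&(abs(H-110)<15)&(S>140),.033))
E
```

```text
V col 327 [158 126  77  54  49  61  73  89  91  95  92  96  98 116 140 153 157 154
 154 155 156 156 161 162 164 165 165 167 168 170 169 167 166 161 168 165
 164 162 149 125 115 112 111 116 110  94] 11 row185 [118  77  46  43  56  91 122 138 149 153 152 152 151 156 157 150 157 153
 158 165 166 168 168 169 168 164 167 165 163 165 149 131  99  60  44  45
  65 112 158 173]Traceback (most recent call last):
  File "<stdin>", line 8, in <module>
  File "h.py", line 26, in rect
    n,l,st,_=cv2.connectedComponentsWithStats(mask.astype(np.uint8));i=1+np.argmax(st[1:,4])
                                                                         ~~~~~~~~~^^^^^^^^^^
    return _wrapfunc(a, 'argmax', axis=axis, out=out, **kwds)
    return bound(*args, **kwds)
ValueError: attempt to get argmax of an empty sequence
```

```bash
python3 - <<'E'
from h import *
import json
c={k:np.array(v) for k,v in json.load(open('w1.json')).items()}
f=cv2.imread('pics/w1.png');v=cv2.cvtColor(f,cv2.COLOR_BGR2HSV).astype(int);H,S,V=v[...,0],v[...,1],v[...,2]
roi=np.zeros(H.shape,bool);roi[95:245,245:420]=1
o=roi&(H<15)&(S>170)
print(plane(c,[[313,186],[340,186],[326.6,173],[326.6,198.5],[326.6,186]],.081))
r=roi.copy();r[:,:300]=0;r[:,355:]=0;r[:145]=0;r[210:]=0
o=r&(H<15)&(S>170)
print('orange',rect(c,o&(V>132),.081))
print('white',rect(c,roi&(S<90)&(V>120),.055))
print('blue',rect(c,roi&(abs(H-110)<15)&(S>140),.033))
print('tri',tri(get_calibration('top'),[[206.3,206.3]],c,[[326.6,186]]))
E
```

```text
[[0.52194392 0.28949006 0.081     ]
 [0.54279169 0.27977284 0.081     ]
 [0.53720835 0.29481853 0.081     ]
 [0.52776379 0.27455006 0.081     ]
 [0.53244436 0.28459477 0.081     ]]
orange (array([532.5, 284. ,  22. ,  20.4,  64.5]), [[315, 174], [339, 199]])
white (array([532.7, 284.5,  50.9,  50.1,  63.3]), [[300, 151], [355, 206]])
blue (array([532.9, 284. , 114.7, 133.4,  63. ]), [[259, 114], [398, 230]])
tri [[0.5316086  0.2817023  0.06892836 0.00091956]]
```

```bash
python3 - <<'E'
from h import *
print(goto([.5326,.2843,.11],np.radians(63.3)))
E
```

```text
(array([ 0.0038, -0.0006,  0.2206]), array([-0.    , -0.    ,  0.0138]))
```

Call:
{"name": "play_rows", "arguments": {"deltas": [[0.004,-0.0006,0.08,0,0,0.0138,0],[0.004,-0.0006,0.16,0,0,0.0138,0],[0.004,-0.0006,0.22,0,0,0.0138,0],[0.004,-0.0006,0.22,0,0,0.0138,0],[0.004,-0.0006,0.22,0,0,0.0138,0],[0.004,-0.0006,0.22,0,0,0.0138,0]]}}

```text
clock: 2.15
position: [0.5337, 0.2846, 0.1122]
tool_rot: [3.14, -0.002, 1.102]
force: [0.1, 0.3, 1.1]
grip_width: 0.0856
finger_force: 0.0
```

```bash
python3 - <<'E'
from h import *
import json
np.set_printoptions(precision=4,suppress=True)
c1={k:np.array(v) for k,v in json.load(open('w1.json')).items()}
c=get_calibration('wrist');f=grab_frame('wrist')[:,:,::-1].copy()
s=observe();print(s['position'],s['tool_rot'])
cv2.imwrite('pics/w2.png',f)
v=cv2.cvtColor(f,cv2.COLOR_BGR2HSV).astype(int);H,S,V=v[...,0],v[...,1],v[...,2]
e=proj(c,[[.5326,.2843,.081],[.5326,.2843,.055]]);print(e)
# trace knob edges
x,y=e[0].astype(int);print('col',y-40,V[y-40:y+45,x]);print('row',x-40,V[y,x-40:x+40])
roi=np.zeros(H.shape,bool);roi[max(0,y-90):y+90,x-80:x+80]=1
print('white',rect(c,roi&(S<90)&(V>110),.055))
E
```

```text
[0.5337 0.2847 0.1122] [ 3.1404 -0.0023  1.1018]
[[325.8688 238.454 ]
 [325.8791 222.3726]]
col 198 [ 76  64  62  69  83 103 107 105 108 104 107 107 104 104 106 107 104 107
 106 109 119 134 149 158 162 162 160 159 160 161 162 168 173 175 177 175
 172 173 175 178 171 170 172 170 173 170 173 170 172 171 171 171 171 170
 172 171 171 170 162 146 127 100  82  75  69  78  95 104 115 119 118 115
 115 115 114 119 114 116 115 113 116 113 115 116 121]
row 285 [104 128 155 167 164 164 166 167 168 165 166 167 167 155 106  74  66  68
  75 100 124 144 146 153 157 156 155 158 155 158 155 159 157 151 152 155
 162 171 172 172 171 176 175 171 174 174 174 173 176 173 172 174 170 170
 174 173 168 164 150 137 116  94  74  71  68  67  63  74 101 122 133 142
 168 184 194 195 196 195 197 190]
white (array([533. , 285.5,  54.2,  51.4,  63.1]), [[284, 178], [368, 260]])
```

View pics/w2.png

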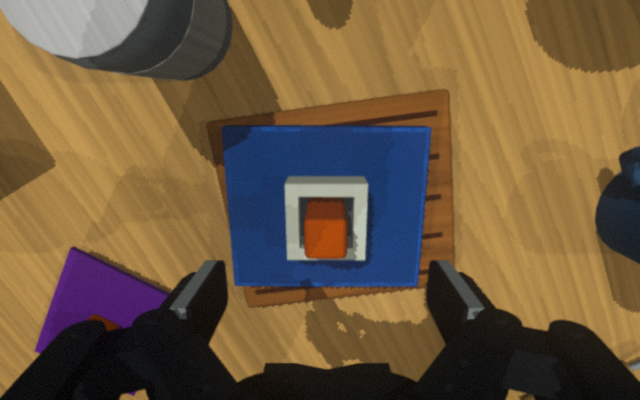

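Knob top faces project as predicted: centre at (325,238), predicted (326,238), so position and height agree. The fingers straddle the knob, so I'll descend.

Call:
{"name": "play_rows", "arguments": {"deltas": [[0,0,0.04,0,0,0,0],[0,0,0.07,0,0,0,0],[0,0,0.09,0,0,0,0],[0,0,0.104,0,0,0,0],[0,0,0.104,0,0,0,0],[0,0,0.104,0,0,0,0],[0,0,0.104,0,0,0,0]]}}

```text
clock: 2.9
position: [0.5331, 0.2843, 0.0588]
tool_rot: [3.141, -0.001, 1.101]
force: [0.4, -0.0, -0.2]
grip_width: 0.0855
finger_force: 0.0
```

```bash
python3 - <<'E'
from h import *
import json
c1={k:np.array(v) for k,v in json.load(open('w1.json')).items()}
s=observe();print(s['position'],s['tool_rot'],s['force']);print(goto([.5326,.2843,.058],np.radians(63.3)))
E
```

```text
[0.53311391 0.28432435 0.05883744] [ 3.14116940e+00 -5.85326459e-04  1.10137669e+00] [ 0.39755265 -0.01184607 -0.15287255]
(array([-0.0005, -0.0009,  0.0017]), array([ 0.0002, -0.0003, -0.0016]))
```

Good. Now close on the knob.

Call:
{"name": "play_rows", "arguments": {"deltas": [[0,0,0,0,0,0,0.3],[0,0,0,0,0,0,0.6],[0,0,0,0,0,0,0.8],[0,0,0,0,0,0,1],[0,0,0,0,0,0,1],[0,0,0,0,0,0,1],[0,0,0,0,0,0,1],[0,0,0,0,0,0,1]], "newtons": 60}}

```text
clock: 3.7
position: [0.5329, 0.2843, 0.0586]
tool_rot: [3.141, -0.0, 1.101]
force: [-0.7, 0.5, 5.0]
grip_width: 0.0226
finger_force: 60.0
```

Call:
{"name": "play_rows", "arguments": {"deltas": [[0,0,-0.01,0,0,0,1],[0,0,-0.03,0,0,0,1],[0,0,-0.07,0,0,0,1],[0,0,-0.13,0,0,0,1],[0,0,-0.19,0,0,0,1],[0,0,-0.25,0,0,0,1],[0,0,-0.3,0,0,0,1],[0,0,-0.3,0,0,0,1],[0,0,-0.3,0,0,0,1],[0,0,-0.3,0,0,0,1]]}}

```text
clock: 4.7
position: [0.5321, 0.284, 0.2072]
tool_rot: [-3.141, 0.002, 1.101]
force: [0.0, 0.1, -3.5]
grip_width: 0.0226
finger_force: 60.1
```

```bash
python3 - <<'E'
from h import *
s=observe();print(s['position'],s['force'],s['moment'],s['finger_force'])
f=grab_frame('scene');g=grab_frame('wrist')
a=cv2.resize(f[100:260,180:500],(640,320))
cv2.imwrite('pics/l1.png',np.vstack([a,cv2.resize(g,(640,280)) if 0 else g[60:340]])[:,:,::-1])
T=R.from_euler('xyz',s['tool_rot'])
print(goto([.4756,-.2480,.208],np.radians(94.6)))
# jar fine: rim white from top image at z=.09
E
```

```text
[0.53211712 0.28401626 0.20720905] [ 0.00850541  0.12399505 -3.49257351] [-0.01997022  0.02488319  0.03286033] 60.0679349899292
(array([-1.0001e+00,  3.8020e-01, -3.0000e-04]), array([-0.0006,  0.0007, -0.2625]))
```

View pics/l1.png

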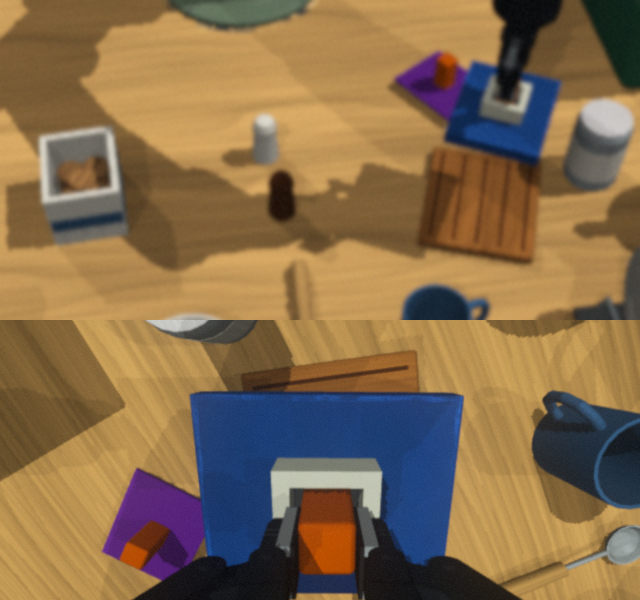

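```bash
python3 - <<'E'
from h import *
print(goto([.5037,-.03,.208],np.radians(80)), goto([.475,-.338,.208],np.radians(94.6)))
E
```

```text
(array([-0.5858,  0.233 , -0.0009]), array([-0.0005,  0.0008, -0.1408])) (array([-1.1611e+00,  4.6050e-01, -1.0000e-04]), array([-0.0006,  0.0007, -0.2625]))
```

Call:
{"name": "play_rows", "arguments": {"deltas": [[-0.03,0.012,0,0,0,-0.007,1],[-0.08,0.032,0,0,0,-0.018,1],[-0.15,0.06,0,0,0,-0.034,1],[-0.22,0.088,0,0,0,-0.05,1],[-0.29,0.116,0,0,0,-0.066,1],[-0.36,0.144,0,0,0,-0.082,1],[-0.43,0.172,0,0,0,-0.098,1],[-0.5,0.2,0,0,0,-0.114,1],[-0.57,0.228,0,0,0,-0.13,1],[-0.64,0.255,0,0,0,-0.145,1]]}}

```text
clock: 5.8
position: [0.5012, -0.0604, 0.2078]
tool_rot: [-3.141, 0.0, 1.406]
force: [0.4, -0.4, -4.2]
grip_width: 0.023
finger_force: 60.0
```

```bash
python3 - <<'E'
from h import *
print(observe()['finger_force'],goto([.475,-.338,.208],np.radians(94.6)))
E
```

```text
60.0119411945343 (array([-5.564e-01,  3.930e-02, -3.000e-04]), array([-4.000e-04,  1.000e-04, -1.168e-01]))
```

Call:
{"name": "play_rows", "arguments": {"deltas": [[-0.06,0.004,0,0,0,-0.013,1],[-0.13,0.009,0,0,0,-0.027,1],[-0.2,0.014,0,0,0,-0.042,1],[-0.27,0.019,0,0,0,-0.057,1],[-0.34,0.024,0,0,0,-0.072,1],[-0.41,0.029,0,0,0,-0.087,1],[-0.48,0.034,0,0,0,-0.1,1],[-0.52,0.037,0,0,0,-0.11,1],[-0.55,0.039,0,0,0,-0.117,1],[-0.556,0.039,0,0,0,-0.117,1]]}}

```text
clock: 6.8
position: [0.4741, -0.3381, 0.2075]
tool_rot: [-3.14, 0.0, 1.648]
force: [0.2, 0.7, -4.2]
grip_width: 0.0225
finger_force: 60.0
```

Call:
{"name": "play_rows", "arguments": {"deltas": [[0,0,0,0,0,0,1],[0,0,0,0,0,0,1],[0,0,0,0,0,0,1]]}}

```text
clock: 7.1
position: [0.4754, -0.3353, 0.2082]
tool_rot: [-3.142, -0.0, 1.651]
force: [0.2, -0.4, -2.7]
grip_width: 0.0226
finger_force: 60.0
```

```bash
python3 - <<'E'
from h import *
import json
s=observe();c=get_calibration('wrist');f=grab_frame('wrist')[:,:,::-1].copy()
json.dump({k:np.array(v).tolist() for k,v in c.items()},open('w3.json','w'))
cv2.imwrite('pics/w3.png',f);print(s['position'],s['tool_rot'],s['force'])
E
```

```text
[ 0.47542073 -0.33527554  0.20819811] [-3.14151955e+00 -4.14042181e-04  1.65113659e+00] [ 0.23632771 -0.44766304 -2.69045373]
```

View pics/w3.png

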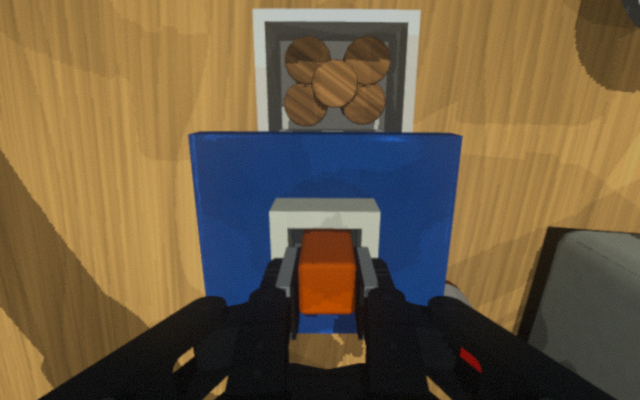

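The view shows the jar rim's far corners at (253,10) and (420,10), mouth corners at (266,24) and (407,24), and the lid's far edge at row 133, cols 192–461. Next I'll work out the alignment.

```bash
python3 - <<'E'
from h import *
import json
np.set_printoptions(precision=1,suppress=True,linewidth=150)
c={k:np.array(v) for k,v in json.load(open('w3.json')).items()}
f=cv2.imread('pics/w3.png');g=cv2.cvtColor(f,cv2.COLOR_BGR2GRAY).astype(float);g=cv2.GaussianBlur(g,(0,0),1)
def e(line,a,b,sg):  # subpixel extremum of gradient
    d=sg*np.gradient(line)[a:b];i=int(np.argmax(d));
    if 0<i<len(d)-1:
        den=d[i-1]-2*d[i]+d[i+1]; return a+i+.5*(d[i-1]-d[i+1])/den
    return a+i
# mouth inner edges (bright rim -> dark): left, right by rows; far by cols
rows=range(35,120,12);cols=range(280,400,15)
L=np.array([[e(g[r],258,280,-1),r] for r in rows]);Rr=np.array([[e(g[r],395,415,1),r] for r in rows])
Fm=np.array([[q,e(g[:,q],15,35,-1)] for q in cols])
s=np.array([.475421,-.335276,.208198]);yaw=1.651137
for n,P in(('L',L),('R',Rr),('F',Fm)):
    print(n,np.round(P.T,1).tolist())
    Q=plane(c,P,.09)[:,:2]*1000;v=np.polyfit(*( (Q[:,0],Q[:,1]) if n=='F' else (Q[:,1],Q[:,0])),1);print('  mm',Q.mean(0),'slope deg',np.degrees(np.arctan(v[0])))
# outer rim far edge + sides
print('far outer',[round(float(e(g[:,q],3,18,1)),1) for q in cols])
# lid far edge and sides, blue top in tool frame
b=f[:,:,0].astype(float)-f[:,:,2];b=cv2.GaussianBlur(b,(0,0),1)
z=s[2]-.0256
Bf=np.array([[q,e(b[:,q],122,145,1)] for q in [205,225,240]+[430,445]])
Bl=np.array([[e(b[r],180,215,1),r] for r in range(150,270,20)]);Br=np.array([[e(b[r],435,475,-1),r] for r in range(150,270,20)])
Rz=np.array([[np.cos(yaw),np.sin(yaw)],[-np.sin(yaw),np.cos(yaw)]])
for n,P in(('Bf',Bf),('Bl',Bl),('Br',Br)):
    q=(plane(c,P,z)[:,:2]-s[:2])@Rz.T*1000;print(n,np.round(P.T,1).tolist(),'\n tool x',q[:,0],'left',q[:,1])
E
```

```text
L [[264.7, 265.1, 265.6, 266.0, 266.4, 267.0, 267.3, 267.9], [35.0, 47.0, 59.0, 71.0, 83.0, 95.0, 107.0, 119.0]]
  mm [ 424.1 -250.4] slope deg -4.314622525293206
R [[407.1, 406.3, 405.6, 404.8, 404.1, 403.5, 402.8, 402.0], [35.0, 47.0, 59.0, 71.0, 83.0, 95.0, 107.0, 119.0]]
  mm [ 524.1 -242.2] slope deg -4.313545910020839
F [[280.0, 295.0, 310.0, 325.0, 340.0, 355.0, 370.0, 385.0], [21.1, 21.0, 21.2, 21.2, 21.2, 21.6, 21.6, 21.8]]
  mm [ 468.8 -209.3] slope deg 4.261847917130822
far outer [8.0, 8.2, 8.1, 8.3, 8.3, 8.5, 8.7, 8.9]
Bf [[205.0, 225.0, 240.0, 430.0, 445.0], [131.1, 131.0, 131.1, 132.1, 132.6]] 
 tool x [58.4 58.4 58.3 57.9 57.7] left [ 60.2  50.4  43.  -50.1 -57.6]
Bl [[189.3, 191.3, 193.6, 195.8, 197.9, 200.1], [150.0, 170.0, 190.0, 210.0, 230.0, 250.0]] 
 tool x [49.2 39.1 28.6 17.7  6.5 -5.1] left [69.1 69.2 69.1 69.2 69.3 69.4]
Br [[460.4, 458.2, 455.8, 453.5, 451.1, 448.7], [150.0, 170.0, 190.0, 210.0, 230.0, 250.0]] 
 tool x [49.2 39.1 28.6 17.8  6.5 -5.1] left [-66.1 -66.1 -66.  -66.  -65.9 -65.8]
```

```bash
python3 - <<'E'
from h import *
import json
np.set_printoptions(precision=1,suppress=True,linewidth=150)
c={k:np.array(v) for k,v in json.load(open('w3.json')).items()}
f=cv2.imread('pics/w3.png');v=cv2.cvtColor(f,cv2.COLOR_BGR2HSV).astype(int)
o=((v[...,0]<15)&(v[...,1]>170)&(v[...,2]>90));o[:, :285]=0;o[:,370:]=0
s=np.array([.475421,-.335276,.208198]);yaw=1.651137
Rz=np.array([[np.cos(yaw),np.sin(yaw)],[-np.sin(yaw),np.cos(yaw)]])
print(v[225:320:2,327,2])
for r in (270,285,300):
    x=np.where(o[r])[0];p=[[x.min()-.5,r],[x.max()+.5,r]]
    print(r,p,((plane(c,p,s[2]+.0224)[:,:2]-s[:2])@Rz.T*1000))
print('expected knob top face',proj(c,[[*(s[:2]+Rz.T@[.012,0]),s[2]+.0224],[*(s[:2]+Rz.T@[-.012,0]),s[2]+.0224]]))
print(goto([.4743,-.249,.208],np.radians(94.5)))
E
```

```text
[166 150  80  92 110 113 114 112 116 114 113 112 111 112 115 111 114 114 122 145 168 169 164 161 162 161 157 159 157 153 159 154 157 158 156 153 158
 168 180 184 182 183 181 174 124 105 114 114]
270 [[np.float64(297.5), 270], [np.float64(355.5), 270]] [[  8.4  12.1]
 [  8.4 -10.9]]
285 [[np.float64(298.5), 285], [np.float64(354.5), 285]] [[  1.7  11.9]
 [  1.7 -10.6]]
300 [[np.float64(298.5), 300], [np.float64(352.5), 300]] [[ -5.2  12. ]
 [ -5.2 -10. ]]
expected knob top face [[328.1 261.8]
 [328.  314.3]]
(array([0.2, 0. , 0. ]), array([-0., -0.,  0.]))
```

Call:
{"name": "play_rows", "arguments": {"deltas": [[0.03,0.002,0,0,0,0.001,1],[0.08,0.006,0,0,0,0.001,1],[0.13,0.01,0,0,0,0.001,1],[0.16,0.012,0,0,0,0.001,1],[0.172,0.013,0,0,0,0.001,1],[0.172,0.013,0.03,0,0,0.001,1],[0.172,0.013,0.08,0,0,0.001,1],[0.172,0.013,0.12,0,0,0.001,1],[0.172,0.013,0.13,0,0,0.001,1],[0.172,0.013,0.13,0,0,0.001,1]]}}

```text
clock: 8.15
position: [0.4745, -0.2504, 0.1431]
tool_rot: [-3.141, 0.0, 1.648]
force: [0.6, -0.1, -4.2]
grip_width: 0.0227
finger_force: 59.9
```

Call:
{"name": "play_rows", "arguments": {"deltas": [[0,0,0,0,0,0,1],[0,0,0,0,0,0,1],[0,0,0,0,0,0,1]]}}

```text
clock: 8.45
position: [0.4751, -0.2501, 0.144]
tool_rot: [3.141, 0.0, 1.648]
force: [-0.9, -0.7, -3.6]
grip_width: 0.0227
finger_force: 59.9
```

```bash
python3 - <<'E'
from h import *
print(observe()['force'],observe()['position'],goto([.475,-.249,.1395],np.radians(94.45)))
E
```

```text
[-0.92248651 -0.71582467 -3.56981038] [ 0.47510313 -0.25013163  0.14401561] (array([ 0.0023, -0.    ,  0.009 ]), array([ 0.0005,  0.0002, -0.0002]))
```

Call:
{"name": "play_rows", "arguments": {"deltas": [[0.002,0,0,0,0,0,1],[0.002,0,0.005,0,0,0,1],[0.002,0,0.01,0,0,0,1],[0.002,0,0.014,0,0,0,1],[0.002,0,0.018,0,0,0,1],[0.002,0,0.022,0,0,0,1],[0.002,0,0.022,0,0,0,1]]}}

```text
clock: 9.15
position: [0.4745, -0.249, 0.132]
tool_rot: [-3.141, -0.0, 1.648]
force: [-0.2, -0.0, -3.6]
grip_width: 0.0228
finger_force: 60.0
```

Call:
{"name": "play_rows", "arguments": {"deltas": [[0,0,0.003,0,0,0,1],[0,0,0.006,0,0,0,1],[0,0,0.009,0,0,0,1],[0,0,0.012,0,0,0,1],[0,0,0.015,0,0,0,1],[0,0,0.017,0,0,0,1],[0,0,0.017,0,0,0,1]]}}

```text
clock: 9.85
position: [0.4746, -0.249, 0.1237]
tool_rot: [-3.141, -0.0, 1.648]
force: [0.4, 0.4, -3.0]
grip_width: 0.0228
finger_force: 60.0
```

Call:
{"name": "play_rows", "arguments": {"deltas": [[0,0,0.001,0,0,0,1],[0,0,0.002,0,0,0,1],[0,0,0.003,0,0,0,1],[0,0,0.003,0,0,0,1],[0,0,0.003,0,0,0,1]]}}

```text
clock: 10.35
position: [0.4747, -0.249, 0.1226]
tool_rot: [3.141, -0.0, 1.648]
force: [-2.6, 1.6, 6.2]
grip_width: 0.023
finger_force: 61.0
```

The lid makes contact at the expected height (TCP z 0.1226), so it's home. Let go.

Call:
{"name": "play_rows", "arguments": {"deltas": [[0,0,0,0,0,0,0.75],[0,0,0,0,0,0,0.6],[0,0,0,0,0,0,0.3],[0,0,0,0,0,0,0],[0,0,0,0,0,0,0],[0,0,0,0,0,0,0],[0,0,0,0,0,0,0]], "newtons": 20}}

```text
clock: 11.05
position: [0.4747, -0.249, 0.1223]
tool_rot: [-3.142, 0.0, 1.648]
force: [-0.0, 0.4, 1.0]
grip_width: 0.0856
finger_force: 0.0
```

Call:
{"name": "play_rows", "arguments": {"deltas": [[0,0,-0.04,0,0,0,0],[0,0,-0.1,0,0,0,0],[0,0,-0.16,0,0,0,0],[0,0,-0.18,0,0,0,0],[0,0,-0.18,0,0,0,0],[0,0,-0.18,0,0,0,0]]}}

```text
clock: 11.65
position: [0.4745, -0.2487, 0.2115]
tool_rot: [-3.141, -0.0, 1.648]
force: [-0.0, -0.4, -0.9]
grip_width: 0.0854
finger_force: 0.0
```

```bash
python3 - <<'E'
from h import *
import json
s=observe();print(s['position'],s['tool_rot'])
c=get_calibration('wrist');g=grab_frame('wrist');f=grab_frame('scene')
json.dump({k:np.array(v).tolist() for k,v in c.items()},open('w4.json','w'))
cv2.imwrite('pics/w4.png',g[:,:,::-1])
cv2.imwrite('pics/p4.png',np.vstack([g[80:330],cv2.resize(f[130:230,160:340],(640,350),interpolation=cv2.INTER_CUBIC)])[:,:,::-1])
v=cv2.cvtColor(g,cv2.COLOR_RGB2HSV).astype(int);H,S,V=v[...,0],v[...,1],v[...,2]
x,y=proj(c,[[.475,-.249,.119]])[0].astype(int);print(x,y)
roi=np.zeros(H.shape,bool);roi[y-110:y+85,x-130:x+130]=1
print('blue',rect(c,roi&(abs(H-110)<15)&(S>140),.097))
roi[:]=0;roi[y-50:y+50,x-55:x+55]=1
print('white',rect(c,roi&(S<90)&(V>110),.119))
E
```

```text
[ 0.47446628 -0.2486803   0.21149658] [-3.14096109e+00 -4.18635598e-04  1.64832025e+00]
328 205
blue (array([ 472.9, -249.3,  133.4,  114.2,    4.4]), [[237, 123], [415, 263]])
white (array([ 472.7, -249.4,   51.1,   50.8,    4.5]), [[290, 171], [361, 238]])
```

View pics/p4.png

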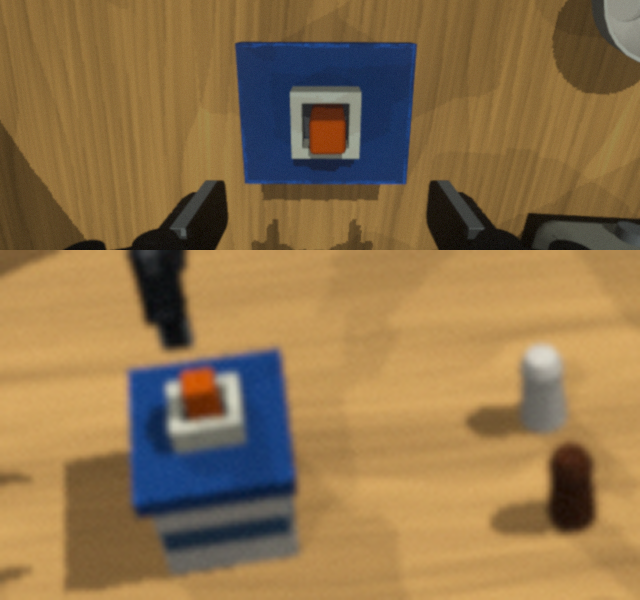

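The lids sit level on the jar, with the collar centre at about (326,203) in the wrist view and shapes consistent with the seated heights. Next I'll descend around the collar.

Call:
{"name": "play_rows", "arguments": {"deltas": [[-0.001,-0.002,0.06,0,0,0,0],[-0.001,-0.002,0.12,0,0,0,0],[-0.001,-0.002,0.17,0,0,0,0],[-0.001,-0.002,0.2,0,0,0,0],[-0.001,-0.002,0.212,0,0,0,0],[-0.001,-0.002,0.212,0,0,0,0],[-0.001,-0.002,0.212,0,0,0,0],[-0.001,-0.002,0.212,0,0,0,0]]}}

```text
clock: 12.55
position: [0.4741, -0.2497, 0.107]
tool_rot: [3.141, 0.0, 1.648]
force: [-0.1, 0.4, -0.0]
grip_width: 0.0847
finger_force: 0.0
```

Call:
{"name": "play_rows", "arguments": {"deltas": [[0.001,-0.001,0.01,0,0,0,0],[0.001,-0.001,0.02,0,0,0,0],[0.001,-0.001,0.02,0,0,0,0.1],[0.001,-0.001,0.02,0,0,0,0.2],[0.001,-0.001,0.02,0,0,0,0.3]]}}

```text
clock: 13.05
position: [0.4732, -0.2492, 0.0964]
tool_rot: [3.142, 0.0, 1.648]
force: [-0.6, 0.3, 0.1]
grip_width: 0.0601
finger_force: 0.0
```

Call:
{"name": "play_rows", "arguments": {"deltas": [[0,0,0,0,0,0,0.35],[0,0,0,0,0,0,0.4],[0,0,0,0,0,0,0.5],[0,0,0,0,0,0,0.7],[0,0,0,0,0,0,1],[0,0,0,0,0,0,1],[0,0,0,0,0,0,1]], "newtons": 50}}

```text
clock: 13.75
position: [0.4733, -0.2491, 0.0967]
tool_rot: [3.141, 0.0, 1.648]
force: [-1.4, 1.1, 6.7]
grip_width: 0.049
finger_force: 52.1
```

Gripped at 49 mm, which matches the collar. Lift straight up, slowly at first.

Call:
{"name": "play_rows", "arguments": {"deltas": [[0,0,-0.006,0,0,0,1],[0,0,-0.014,0,0,0,1],[0,0,-0.024,0,0,0,1],[0,0,-0.036,0,0,0,1],[0,0,-0.05,0,0,0,1],[0,0,-0.066,0,0,0,1],[0,0,-0.084,0,0,0,1],[0,0,-0.104,0,0,0,1],[0,0,-0.124,0,0,0,1],[0,0,-0.14,0,0,0,1]]}}

```text
clock: 14.75
position: [0.4734, -0.2492, 0.1674]
tool_rot: [3.141, 0.0, 1.648]
force: [0.6, -0.5, -1.9]
grip_width: 0.0491
finger_force: 52.1
```

Call:
{"name": "play_rows", "arguments": {"deltas": [[0,0,-0.02,0,0,0,1],[0,0,-0.04,0,0,0,1],[0,0,-0.055,0,0,0,1],[0,0,-0.062,0,0,0,1],[0,0,-0.062,0,0,0,1],[0,0,-0.062,0,0,0,1],[0,0,-0.062,0,0,0,1],[0,0,-0.062,0,0,0,1]]}}

```text
clock: 15.55
position: [0.4731, -0.2491, 0.197]
tool_rot: [-3.141, -0.0, 1.648]
force: [-0.8, 0.4, -1.9]
grip_width: 0.0491
finger_force: 52.1
```

```bash
python3 - <<'E'
from h import *
g=grab_frame('wrist');f=grab_frame('scene');s=observe()
print(s['clock'],s['position'],s['tool_rot'],s['force'],s['finger_force'],s['grip_width'])
cv2.imwrite('pics/p5.png',np.vstack([g[80:330],cv2.resize(f[110:230,140:340],(640,350),interpolation=cv2.INTER_CUBIC)])[:,:,::-1])
E
```

```text
15.65 [ 0.47312443 -0.24908511  0.19710252] [-3.14123396e+00 -1.09926026e-04  1.64799511e+00] [ 0.33119429  0.33375732 -2.70572209] 52.1449738740921 0.04902341735365376
```

View pics/p5.png

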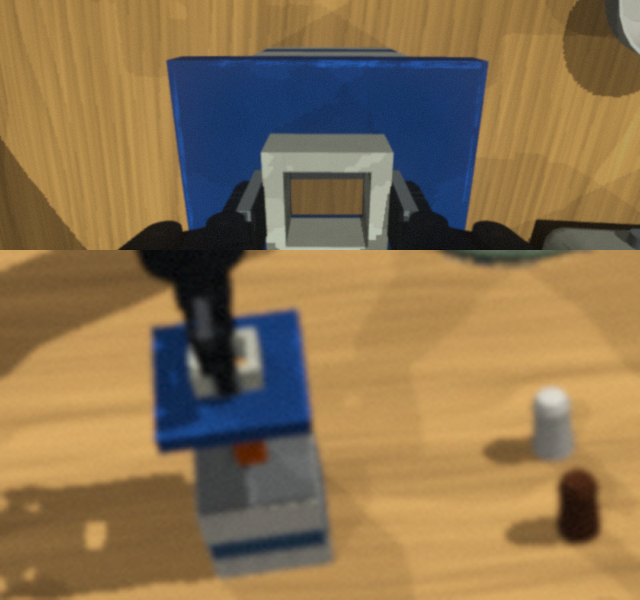

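The outer lid is held level about 100 mm above its seat. The collar's hole is empty, and the inner lid sits in the jar with its orange knob visible under the blue lid. I'm handing in.

```bash
python3 -c "
from workcell import *
print(job_done())"
```

```text
the job is handed in; nothing more can be done
None
```

I handed the job in at about 15.7 s on the robot's clock: the inner lid is home in the jar, and the outer lid is held level and still about 100 mm above its seat. The hand-in returned no verdict.

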